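# Open the jar that fits the bench holder and hold its cap above it

## Task

Three square amber glass jars of different sizes stand on the felt bench, and one of them fits snugly into the square recess of the wooden holder block that is screwed to the bench, which keeps a jar from turning. Put that jar upright and fully home in the recess, lowering it gently and not dropping it, with its cap still tight; then unscrew the tight cap anticlockwise just until its threads let go, and lift it straight up off the neck. Finish while holding the cap level in the gripper, close above the open jar (a finger's breadth or two) with the jar still fully home in the holder; leave the other jars and the tools where they are.

Things in the scene. Friction and masses are not known exactly. Their poses are not given: they have to be found in the camera images.
- jar_56: The middle jar, which fits the holder: amber glass, body 56 x 56 mm, 58 mm high, then a round neck 39 mm across from 61 to 79 mm; 84 mm high with the cap shut; 0.3 to 0.45 kg. Can be gripped by the cap or the body. Origin: centre of the underside; z up, x and y square to its sides. The three jars stand upright on the bench at any yaw and change places.
- cap: Cap of the 56 mm jar: white ribbed plastic, 57 mm across, 20 mm high. Origin: centre of its lower rim; z up; x towards the arrow on its top. Shut: origin 64 mm above the jar's underside, x along the jar's x. Turns anticlockwise from above; tight at first (0.35 to 0.55 N m), rises 2.5 mm while turning, lets go at about 0.9 rad, meets a stop at about 1.8 rad. Lower rim clears the neck 15 mm above shut height.
- cap_mark (a point): Tip of the moulded arrow on the cap's flat top, 24 mm from the cap's axis along the cap's x and 20 mm above its lower rim: shows how far the cap has turned on the jar. 3 mm of gap lie between the shut cap's lower rim and the jar's shoulder.
- jar_46: The small jar, too loose in the recess, to be left alone: 46 x 46 mm, 71 mm high with its 46 mm cap on. Same glass and cap as the others but for the size. Origin: centre of the underside; z up, x and y square to its sides.
- jar_66: The large jar, which does not go into the recess, to be left alone: 66 x 66 mm, 97 mm high with its 66 mm cap on. Same glass and cap as the others but for the size. Origin: centre of the underside; z up, x and y square to its sides.
- holder: Light wooden block 110 x 110 x 40 mm screwed to the bench (fixed; place and yaw vary) with a square recess in the middle of its top: 59 x 59 mm, 28 mm deep, sides parallel to the block's, 45 degree chamfer on the upper 6 mm. The jar fits at any of the four quarter turns and then turns no more than 3 degrees. Origin: centre of the underside; x and y along its sides.
- holder_seat (a point): Centre of the recess floor, 12 mm above the bench, where the middle of the jar's underside comes to rest.
- oil_bottle: Bystander: black bottle with white nozzle, 40 mm diameter, 140 mm high. Origin: centre of the underside.
- pliers_a: Bystander: narrow-jawed pliers with blue handles lying flat, 200 mm long, 18 mm high. Origin near the pivot; jaws towards its x.
- pliers_b: Bystander: wide-jawed pliers with blue handles lying flat, 200 mm long, 18 mm high. Origin near the pivot; jaws towards its x.
- cutter_pot: Bystander: glass pot with three blue pencil-shaped glass cutters standing in it, 60 mm diameter, 165 mm high. Origin: centre of the underside.
Things that resemble listed ones, but are neither listed nor needed, are in the scene too. Leave any black or red look-alike of the jar_56 alone.

How it is judged (in metres and radians):
On the way, in this order (a step that is already met when the one before it is completed fails the run):
1. the 56 mm jar stands upright and fully home in the holder, its cap still shut (horizontal distance between jar_56 and holder_seat below 0.006 m and z of jar_56 in the frame of holder below 0.016 m and angle between jar_56's own z axis and vertical below 0.07 rad and z of cap in the frame of jar_56 below 0.067 m and y of cap_mark in the frame of jar_56 below 0.008 m), for 0.2 s.
2. with the jar home in the holder, the cap has been turned at least 45 degrees anticlockwise while still down on the neck (horizontal distance between jar_56 and holder_seat below 0.006 m and z of jar_56 in the frame of holder below 0.016 m and angle between jar_56's own z axis and vertical below 0.07 rad and z of cap in the frame of jar_56 below 0.071 m and y of cap_mark in the frame of jar_56 above 0.017 m).
At the end, for the whole second after the job is handed in: Through the last second the fingers hold the cap level (0.2 rad) and still, its lower rim 4 to 60 mm above the neck, within 20 mm of the jar's axis, not touching the jar; the jar stands in the holder, within 6 mm of its centre, 4 mm of its floor, upright within 0.07 rad (horizontal distance between jar_56 and holder_seat below 0.006 m and z of jar_56 in the frame of holder below 0.016 m and angle between jar_56's own z axis and vertical below 0.07 rad and z of cap in the frame of jar_56 between 0.083 and 0.139 m and horizontal distance between cap and jar_56 below 0.02 m and angle between cap's own z axis and vertical below 0.2 rad and contact force between cap and the fingers above 1 N and contact force between cap and jar_56 below 0.1 N and linear speed of each of cap, jar_56 below 0.02 m/s); the arm keeps its last pose, push and grip.
It fails at once if another jar or a tool was displaced by more than 30 mm (distance of any of jar_46, jar_66, oil_bottle, pliers_a, pliers_b, cutter_pot from where it was at the start of the episode above 0.03 m).
It fails at once if the cap was turned on well past letting go (over 97 degrees) instead of being lifted (z of cap in the frame of jar_56 below 0.074 m and x of cap_mark in the frame of jar_56 below -0.003 m).
It fails at once if the jar was tipped over (angle between jar_56's own z axis and vertical above 0.7 rad).
It fails at once if the jar was dropped into the holder (horizontal distance between jar_56 and holder_seat below 0.03 m and z of jar_56 in the frame of holder below 0.06 m and linear speed of jar_56 above 0.5 m/s).
It also fails if it takes over 45 s, if anything falls off the work surface, if the arm or the gripper's body presses on something with over 40 N, if the wrist force passes 120 N, or if a joint passes its speed limit or range.

## Robot

A 6-joint arm with a two-finger parallel gripper is mounted at the origin on the work surface. World frame = base frame: x ahead of the robot, y to its left, z up, the work surface at z = 0. Lengths are in mm, angles in rad, forces in N, time in s.
With the tool pointing down it reaches from about 275 to 1000 mm from the base axis. Payload 8.4 kg.
Tool frame: the origin (TCP) lies between the finger pads; the fingertips stand r.finger_overhang ahead of it and the grasp point (between the pads) is the TCP (r.finger_overhang is the distance from the TCP to the fingertips, in mm); z points along the fingers, y is the line along which they close (so a half turn about z gives the same grasp; the last joint's range is limited). The gripper opens to 85 mm and grips with 20 to 120 N. Pads are 22 mm wide; open, the fingers measure 114 mm over their backs; the gripper's body (76 mm by 85 mm) begins 54 mm behind the grasp point. The pads swing forward as they close: fully open they stand 13 mm farther back than shut.
Start: joints at [-1.111, 0.353, 1.633, -0, 1.155, -0.002], TCP at [278.474, -559.536, 250.281] pointing down, gripper open.
Joint ranges: [-2.63, 2.63], [-0.92, 2.1], [0.06, 2.66], [-1.3, 4.44], [0, 2.69], [-3.02, 3.02]. Speed limits (rad/s): [2.22, 2.22, 2.79, 3.14, 3.14, 3.14].

## Interface

Orientations are given as [roll, pitch, yaw] about the fixed x, y, z axes, in that order (R = Rz(yaw) Ry(pitch) Rx(roll)).
In Python, from rig import r, cams, sign_off gives the robot as it stands.
- The arm moves only by the shell command python3 -m crank 'ROWS' [FORCE]. ROWS is JSON, a list of rows, each a list of 7 numbers: the shift along the tool's x, y, z in m, then the turn, a rotation vector about the tool's x, y, z in rad, then the closure, from 0 (fully open) to 1 (shut). In form: [[dx, dy, dz, ax, ay, az, gripper], ...]. A call has 1 to 5 rows; each row is the pose to reach, as a shift and turn from the pose commanded when the call began, along the tool's axes at that moment; what a row does not reach only later rows make up. A row lasts 1/10 s, in which the tool goes at most 50 mm and 8.59 degrees, less where a joint would pass 70% of its speed; a pose out of reach is approached as far as the arm can. A call with a gripper value outside its range is refused whole. The fingers move at their own pace and stop on an object; FORCE is the grip in N (left out, the last holds). Time passes only in rows, so rows that repeat a pose let the fingers close. It gives the time, the measured TCP pose, the force, the opening and the grip force at its end, in the units of the state.
- r.sense(): the state, without advancing time (a new reading comes with each control period).
- cams.grab_frame(name): name is "scene" or "side" or "wrist"; returns a dict with "image" (480x640x3 uint8, red, green, blue), "fx", "fy", "cx", "cy" (pixels), "position" and "orientation" of the camera in the world. Camera axes: x right, y down, z forward; pixel columns grow to the right and rows downward; lengths in mm; the calibration is good to about 2 mm. The wrist camera is an equidistant fisheye: a pixel r from the principal point sees the ray r / f radians off the axis. A picture is of the moment at which its call begins. There is no depth.
- sign_off(): hands the job in; it is judged then, once.
The state is a dict: "clock": time; "qpos": joint angles; "qvel": joint speeds; "joint_efforts": joint torques, N m; "eef_pos": TCP position; "tcp_rot": TCP orientation; "contact_force": force on the tool from outside, world axes, zero at the start; "wrist_torque": the same for the moment, N m; "opening": opening from 0.0 (shut) to 1.0 (fully open); "grasp_force": force on a finger pad.
Only numpy, scipy, OpenCV 4.12 (cv2) and the standard library are available. Lean on these libraries where they do the work, as an engineer would, in place of code of your own. Each camera call takes 0.05 s, during which the arm holds its last target. There are 200 camera calls.

## Working session

There is one attempt and no reset: what is moved stays moved. The work goes in short steps, Python scripts to look and compute and a shell command to move; the robot and the scene stay as the last step left them, time stands still between calls to the robot, and variables do not carry over. Pictures are saved under pics/ and viewed, at most 10 in all, crops included, and the job is handed in when it is done.

```bash
ls; mkdir -p pics
python3 - <<'E'
from rig import r,cams
import cv2,numpy as np
s=r.sense();print(s, r.finger_overhang)
for n in ("scene","side"):
    f=cams.grab_frame(n);cv2.imwrite(f"pics/{n}0.png",f["image"][:,:,::-1]);print({k:v for k,v in f.items() if k!="image"})
E
```

```text
pics
{'clock': 0.0, 'qpos': array([-1.11141688e+00,  3.53644928e-01,  1.63412490e+00,  6.83274961e-06,
        1.15517703e+00, -2.43515075e-03]), 'qvel': array([ 0.00053879,  0.00016561,  0.00052465, -0.00031633,  0.00079196,
       -0.00088547]), 'joint_efforts': array([ 4.67000573e-03, -6.05253053e+01, -3.42062938e+01,  1.27171397e-04,
        9.32957948e-03, -1.97990275e-06]), 'eef_pos': array([ 278.27178115, -559.14570567,  249.5676158 ]), 'tcp_rot': array([-3.14023847e+00, -9.54497109e-06,  4.61811824e-01]), 'contact_force': array([ 0.2159862 , -0.68270463, -0.15058514]), 'wrist_torque': array([ 0.01766995, -0.01831904,  0.0127754 ]), 'grasp_force': 0.0, 'opening': 0.9973121771712649} 19.0
{'fx': 491.57416106686026, 'fy': 491.57416106686026, 'cx': 318.5800242241579, 'cy': 238.4131847292658, 'position': array([ 1.38042872e+03, -4.40281835e-01,  7.27040242e+02]), 'orientation': array([-2.23192962,  0.0221283 ,  1.51328243])}
{'fx': 571.0361367723132, 'fy': 571.0361367723132, 'cx': 316.5774076919015, 'cy': 236.76265852592996, 'position': array([ 477.79147659, -650.09511858,  821.46164548]), 'orientation': array([-2.38180409e+00,  1.83628186e-04, -1.46759770e-01])}
```

View pics/scene0.png

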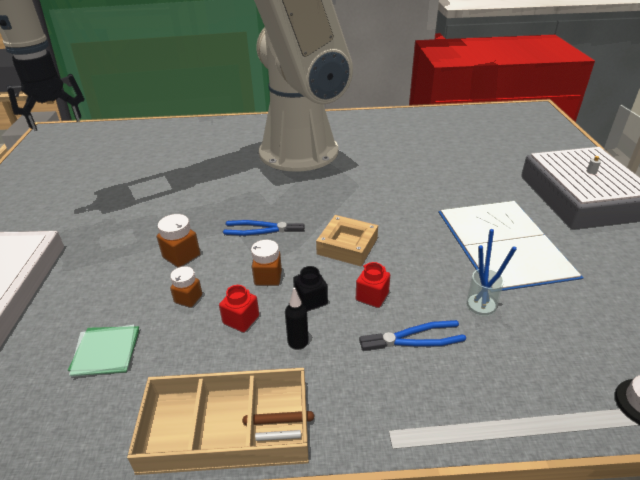

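View pics/side0.png

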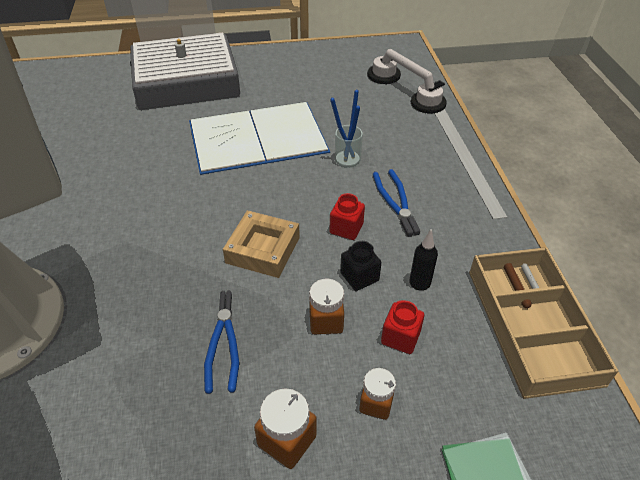

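Scene view: amber jars at (178,240), (266,262) and (186,286); side view: (286,430), (326,305) and (378,393). The look-alikes are black (311,288 scene) and red (239,308; 373,284 scene), all capless. By apparent size, the middle jar is (266,262) in scene and (326,305) in side. The holder is at (347,238) in scene and (262,243) in side.

```bash
cat > h.py <<'E'
import numpy as np,cv2
from scipy.spatial.transform import Rotation as R
def ray(f,uv):
    uv=np.atleast_2d(uv).astype(float)
    d=np.c_[(uv[:,0]-f["cx"])/f["fx"],(uv[:,1]-f["cy"])/f["fy"]]
    d=np.c_[d,np.ones(len(d))]
    return d@R.from_euler("xyz",f["orientation"]).as_matrix().T
def onplane(f,uv,z):
    d=ray(f,uv);p=np.array(f["position"]);return p+d*((z-p[2])/d[:,2])[:,None]
def tri(f,a,g,b):
    A=[];B=[]
    for F,u in((f,a),(g,b)):
        d=ray(F,u)[0];d/=np.linalg.norm(d);M=np.eye(3)-np.outer(d,d);A.append(M);B.append(M@F["position"])
    return np.linalg.solve(sum(A),sum(B))
E
python3 - <<'E'
from rig import r,cams
from h import *
F={n:cams.grab_frame(n) for n in("scene","side")}
seeds={"scene":{"66":(174,228),"56":(265,250),"46":(183,276)},"side":{"66":(284,412),"56":(326,294),"46":(379,383)}}
C={}
for n,f in F.items():
    im=f["image"];hsv=cv2.cvtColor(im,cv2.COLOR_RGB2HSV)
    m=((hsv[...,2]>150)&(hsv[...,1]<40)).astype(np.uint8)
    k,l,st,ce=cv2.connectedComponentsWithStats(m)
    for j,(u,v) in seeds[n].items():
        w=l[v-8:v+8,u-8:u+8].ravel();i=np.bincount(w[w>0]).argmax()
        c=max(cv2.findContours((l==i).astype(np.uint8),cv2.RETR_EXTERNAL,cv2.CHAIN_APPROX_NONE)[0],key=cv2.contourArea)
        h=cv2.convexHull(c)[:,0].astype(float)
        H={"66":97,"56":84,"46":71}[j]
        P=onplane(f,h,H)[:,:2]
        # far edge of the top disc is the disc rim: fit circle to hull points on far half
        d=(P.mean(0)-f["position"][:2]);d/=np.linalg.norm(d)
        q=P[(P-P.mean(0))@d>-0.0]
        A=np.c_[2*q,np.ones(len(q))];s=np.linalg.lstsq(A,(q**2).sum(1),rcond=None)[0]
        print(n,j,st[i],"centre",s[:2].round(1),"diam",2*np.sqrt(s[2]+s[:2]@s[:2]).round(1))
        if n=="side":
            # dark arrow inside
            mm=cv2.erode(cv2.fillPoly(np.zeros_like(m),[h.astype(int)],1),np.ones((7,7)))
            ys,xs=np.where((mm>0)&(hsv[...,2]<150))
            Q=onplane(f,np.c_[xs,ys],H)[:,:2]-s[:2]
            Q=Q[np.linalg.norm(Q,axis=1)<28]
            print("  arrow",len(Q),np.degrees(np.arctan2(*Q.mean(0)[::-1])).round(1),np.linalg.norm(Q,axis=1).max().round(1))
    # holder top
    m=((hsv[...,0]>8)&(hsv[...,0]<25)&(hsv[...,1]>60)&(hsv[...,1]<170)&(hsv[...,2]>90)).astype(np.uint8)
    k,l,st,ce=cv2.connectedComponentsWithStats(cv2.morphologyEx(m,cv2.MORPH_CLOSE,np.ones((3,3))))
    u,v={"scene":(325,245),"side":(236,245)}[n]
    w=l[v-5:v+5,u-5:u+5].ravel();i=np.bincount(w[w>0]).argmax()
    c=max(cv2.findContours((l==i).astype(np.uint8),cv2.RETR_EXTERNAL,cv2.CHAIN_APPROX_NONE)[0],key=cv2.contourArea)
    a=cv2.approxPolyDP(cv2.convexHull(c),3,True)[:,0]
    print(n,"holder",st[i],a.tolist());print(onplane(f,a,40)[:,:2].round(0).tolist())
c=cv2.resize(F["side"]["image"][220:480,200:440],None,fx=2.2,fy=2.2,interpolation=cv2.INTER_CUBIC)
cv2.imwrite("pics/crop1.png",c[:,:,::-1])
E
```

```text
scene 66 [157 213  32  20 469] centre [ 482.5 -285.6] diam 66.6
scene 56 [251 239  28  19 407] centre [573.9 -82. ] diam 57.6
scene 46 [170 266  26  17 317] centre [ 628.6 -247.3] diam 48.6
scene holder [ 316  215   62   51 2219] [[334, 215], [377, 225], [377, 237], [361, 265], [317, 253], [316, 240]]
[[409.0, 78.0], [458.0, 175.0], [504.0, 168.0], [597.0, 120.0], [549.0, 29.0], [503.0, 29.0]]
side 66 [ 260  388   49   47 1688] centre [ 487.3 -284.2] diam 66.4
  arrow 44 47.7 27.4
side 56 [309 278  35  29 700] centre [578.1 -80.4] diam 55.2
  arrow 29 -96.3 22.5
side 46 [363 368  33  29 670] centre [ 629.7 -246.9] diam 47.0
  arrow 29 -20.6 18.7
side holder [ 223  210   76   66 2663] [[298, 223], [278, 270], [270, 275], [237, 266], [223, 249], [247, 210]]
[[556.0, 126.0], [506.0, 13.0], [491.0, 4.0], [434.0, 34.0], [410.0, 79.0], [461.0, 177.0]]
```

View pics/crop1.png

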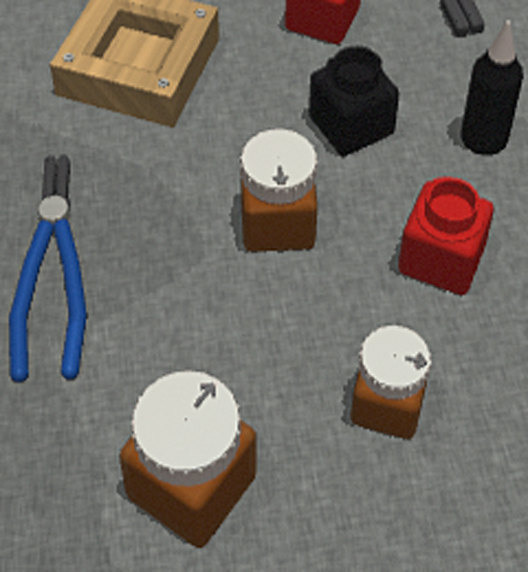

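The close crop shows the middle jar's white cap at crop (278,155), with the arrow pointing down in the image. Its measured cap diameter is about 56 mm, against 66.5 and 48 for the others, so this is jar_56, at about (576,-81) with yaw about -97°. The holder's top corners give a centre of about (482,102), 110 mm sides and yaw about 62.5° (-27.5°). I'll grip the cap along the jar's axis, which also leaves room to unscrew.

```bash
cat >> h.py <<'E'
def delta(s,pos,yawdeg):
    T=R.from_euler("xyz",s["tcp_rot"]);G=R.from_euler("xyz",[np.pi,0,np.radians(yawdeg)])
    return (T.inv().apply(np.array(pos)-s["eef_pos"])/1000).round(4),(T.inv()*G).as_rotvec().round(4)
E
python3 -c "
from rig import r
from h import *
print(delta(r.sense(),[576,-81,200],83.5))"
```

```text
(array([ 0.4796, -0.2955,  0.0501]), array([-8.000e-04, -4.000e-04, -9.956e-01]))
```

```bash
P='[0.48,-0.295,0.05,0,0,-0.995,0]'
python3 -m crank '[[0.48,-0.295,0.05,0,0,-0.995,0],[0.48,-0.295,0.05,0,0,-0.995,0],[0.48,-0.295,0.05,0,0,-0.995,0],[0.48,-0.295,0.05,0,0,-0.995,0],[0.48,-0.295,0.05,0,0,-0.995,0]]' 60
python3 -c "
from rig import r
from h import *
print(delta(r.sense(),[576,-81,200],83.5))"
```

```text
clock: 0.7
eef_pos: [410.9, -346.5, 228.0]
tcp_rot: [3.141, -0.0, 1.218]
contact_force: [1.7, -0.4, 0.1]
opening: 1.0
grasp_force: 0.0
(array([0.3062, 0.063 , 0.0281]), array([ 2.000e-04,  0.000e+00, -2.398e-01]))
```

```bash
python3 -m crank '[[0.306,0.063,0.028,0,0,-0.24,0],[0.306,0.063,0.028,0,0,-0.24,0],[0.306,0.063,0.028,0,0,-0.24,0],[0.306,0.063,0.028,0,0,-0.24,0],[0.306,0.063,0.028,0,0,-0.24,0]]'
python3 -c "
from rig import r
from h import *
print(delta(r.sense(),[576,-81,200],83.5))"
```

```text
clock: 1.2
eef_pos: [543.8, -135.6, 205.8]
tcp_rot: [3.141, 0.0, 1.452]
contact_force: [0.0, -0.7, 0.0]
opening: 1.001
grasp_force: 0.0
(array([0.0581, 0.0255, 0.0058]), array([ 0.0002,  0.0001, -0.0055]))
```

```bash
python3 -m crank '[[0.058,0.025,0.006,0,0,-0.005,0],[0.058,0.025,0.006,0,0,-0.005,0],[0.058,0.025,0.006,0,0,-0.005,0]]'
python3 - <<'E'
from rig import r,cams
from h import *
f=cams.grab_frame("wrist");s=r.sense()
print(s["eef_pos"],s["tcp_rot"],{k:v for k,v in f.items() if k!="image"})
print(delta(s,[576,-81,120],83.5))
cv2.imwrite("pics/w1.png",f["image"][:,:,::-1])
E
```

```text
clock: 1.5
eef_pos: [575.3, -81.2, 199.4]
tcp_rot: [-3.141, -0.0, 1.46]
contact_force: [0.2, -0.8, -0.8]
opening: 1.002
grasp_force: 0.0
[574.51954645 -82.52739035 199.48291211] [-3.14061896e+00  3.06594500e-04  1.45874664e+00] {'fx': 371.64829954431775, 'fy': 371.64829954431775, 'cx': 311.8200759333729, 'cy': 247.17141863796945, 'position': array([583.21701248,  -4.95740008, 323.4389672 ]), 'orientation': array([ 2.83375045e+00, -5.70507639e-04, -1.10500073e-01])}
(array([0.0017, 0.0014, 0.0795]), array([-0.001 ,  0.0003,  0.0014]))
```

View pics/w1.png

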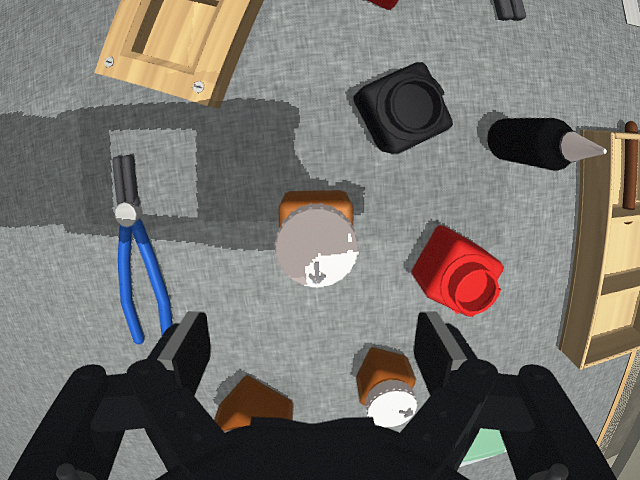

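The wrist view shows the cap centred near (317,247) with its arrow pointing straight down the image, and the amber body edge behind it level at row ~192. The jar therefore lines up with the tool. Next I'll refine the centre and yaw with the fisheye model.

```bash
cat >> h.py <<'E'
def fplane(f,uv,z):
    uv=np.atleast_2d(uv).astype(float)-[f["cx"],f["cy"]]
    r=np.linalg.norm(uv,axis=1);t=r/f["fx"];d=np.c_[uv/np.maximum(r,1e-9)[:,None]*np.sin(t)[:,None],np.cos(t)]
    d=d@R.from_euler("xyz",f["orientation"]).as_matrix().T;p=np.array(f["position"])
    return p+d*((z-p[2])/d[:,2])[:,None]
E
python3 - <<'E'
from rig import r,cams
from h import *
f=cams.grab_frame("wrist");im=f["image"];s=r.sense();print(s["eef_pos"],s["tcp_rot"][2])
hsv=cv2.cvtColor(im,cv2.COLOR_RGB2HSV)
def blob(m,u,v):
    k,l,st,ce=cv2.connectedComponentsWithStats(cv2.morphologyEx(m.astype(np.uint8),cv2.MORPH_CLOSE,np.ones((5,5))));return (l==l[v,u]).astype(np.uint8),st[l[v,u]]
roi=np.zeros(im.shape[:2],bool);roi[170:310,250:385]=True
m,st=blob(roi&(hsv[...,1]<45)&(hsv[...,2]>140),310,235);print(st)
c=max(cv2.findContours(m,cv2.RETR_EXTERNAL,cv2.CHAIN_APPROX_NONE)[0],key=cv2.contourArea)
P=fplane(f,cv2.convexHull(c)[:,0],84)[:,:2]
(cx,cy),rr=cv2.minEnclosingCircle(P.astype(np.float32));print("cap",cx,cy,2*rr, P.min(0),P.max(0))
a,st=blob(roi&(hsv[...,1]>130)&(hsv[...,0]<20),315,200);print(st)
e=[(u,np.where(a[:,u])[0][0]) for u in range(288,345,3)]
Q=fplane(f,e,56)[:,:2];k=np.polyfit(Q[:,0],Q[:,1],1);print("edge yaw",np.degrees(np.arctan(k[0])), "edge mid",Q.mean(0))
E
```

```text
[574.18364498 -83.39522527 199.66149851] 1.4574181986197825
[  250   170   135   140 13639]
cap 578.1365966796875 -82.54578399658203 136.1343536376953 [ 524.1803541  -135.12476536] [626.77421718 -30.0468385 ]
[ 279  189   75   35 1272]
edge yaw -5.528842730778174 edge mid [580.43305846 -47.29217169]
```

Run:
```python
from rig import r,cams
from h import *
f=cams.grab_frame("wrist");s=r.sense();print(s["eef_pos"],s["tcp_rot"][2],s["qvel"].round(3))
P=fplane(f,[(276,247),(357,247),(317,206),(317,288)],84);print(P.round(1), P.mean(0))
hsv=cv2.cvtColor(f["image"],cv2.COLOR_RGB2HSV)
roi=np.zeros((480,640),bool);roi[170:310,250:385]=True
a=roi&(hsv[...,1]>130)&(hsv[...,0]<20)
e=[(u,np.where(a[:,u])[0][0]) for u in range(290,343,3)]
Q=fplane(f,e,2)[:,:2];k=np.polyfit(Q[:,0],Q[:,1],1);n=np.array([-k[0],1]);n/=np.linalg.norm(n);print(np.degrees(np.arctan(k[0])),Q.mean(0)-28*n)
print(delta(s,[577,-82,80],84))
```

```text
[574.02858327 -83.94289243 199.79265736] 1.456307740482916 [-0.014 -0.006  0.001  0.001 -0.001  0.001]
[[ 549.7  -80.2   84. ]
 [ 604.4  -86.4   84. ]
 [ 580.4  -55.2   84. ]
 [ 574.1 -113.4   84. ]] [577.13945703 -83.80593103  84.        ]
-5.513655572334504 [577.51584764 -83.5591162 ]
(array([0.0023, 0.0028, 0.1198]), array([-0.0006,  0.0004, -0.0098]))
```

The two measures agree: the jar is at (577.3,-83.7) with yaw -5.5°. I'll lower to z≈80 and close.

```bash
python3 -m crank '[[0.001,0.003,0.04,0,0,-0.018,0],[0.001,0.003,0.08,0,0,-0.018,0],[0.001,0.003,0.11,0,0,-0.018,0],[0.001,0.003,0.12,0,0,-0.018,0],[0.001,0.003,0.12,0,0,-0.018,0]]'
python3 -m crank '[[0,0,0,0,0,0,0],[0,0,0,0,0,0,0],[0,0,0,0,0,0,0]]'
```

```text
clock: 2.15
eef_pos: [576.6, -83.4, 79.0]
tcp_rot: [-3.139, -0.0, 1.473]
contact_force: [-0.2, -0.4, 0.2]
opening: 0.997
grasp_force: 0.0
clock: 2.45
eef_pos: [578.7, -82.5, 81.4]
tcp_rot: [3.139, 0.0, 1.475]
contact_force: [-0.4, -0.3, -0.1]
opening: 0.999
grasp_force: 0.0
```

```bash
python3 -m crank '[[0,0,0,0,0,0,1],[0,0,0,0,0,0,1],[0,0,0,0,0,0,1],[0,0,0,0,0,0,1],[0,0,0,0,0,0,1]]' 60
python3 - <<'E'
from rig import r,cams
from h import *
s=r.sense();print(s["eef_pos"],r.finger_overhang)
f=cams.grab_frame("side");cv2.imwrite("pics/s2.png",cv2.resize(f["image"][180:380,200:440],None,fx=3,fy=3,interpolation=cv2.INTER_CUBIC)[:,:,::-1])
E
```

```text
clock: 2.95
eef_pos: [578.2, -82.3, 80.6]
tcp_rot: [3.141, 0.0, 1.475]
contact_force: [-2.0, 0.2, 7.1]
opening: 0.641
grasp_force: 61.7
[578.1718678  -82.2687427   80.62979966] 19.0
```

View pics/s2.png

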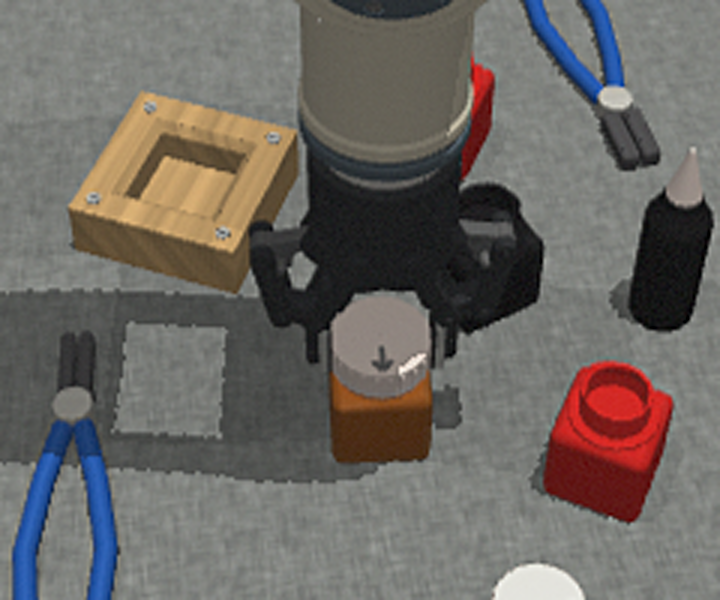

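The pads hold the cap, with fingertips around its lower rim and the jar square between them. Now I'll lift and move halfway, where the wrist camera should see the holder directly.

```bash
python3 -m crank '[[0,0,-0.02,0,0,0,1],[0,0,-0.05,0,0,0,1],[0,0,-0.08,0,0,0,1],[0,0,-0.1,0,0,0,1],[0,0,-0.1,0,0,0,1]]'
python3 -c "
from rig import r
from h import *
s=r.sense();print(s['eef_pos'],s['grasp_force'],delta(s,[525,15,180],62.5))"
```

```text
clock: 3.5
eef_pos: [579.3, -82.5, 182.4]
tcp_rot: [3.137, 0.0, 1.475]
contact_force: [0.7, 0.2, -3.1]
opening: 0.631
grasp_force: 65.0
[579.31824495 -82.46330873 182.39928949] 64.96081620454788 (array([ 0.0918, -0.0634,  0.0021]), array([ 0.0045, -0.0006,  0.3841]))
```

```bash
python3 -m crank '[[0.025,-0.018,0,0,0,0.1,1],[0.05,-0.035,0,0,0,0.2,1],[0.075,-0.052,0,0,0,0.3,1],[0.092,-0.063,0,0,0,0.384,1],[0.092,-0.063,0,0,0,0.384,1]]'
python3 -m crank '[[0,0,0,0,0,0,1],[0,0,0,0,0,0,1],[0,0,0,0,0,0,1],[0,0,0,0,0,0,1]]'
python3 - <<'E'
from rig import r,cams
from h import *
f=cams.grab_frame("wrist");cv2.imwrite("pics/w2.png",f["image"][:,:,::-1]);s=r.sense();print(s["eef_pos"],s["tcp_rot"])
np.savez("w2.npz",**f)
E
```

```text
clock: 4.0
eef_pos: [521.5, 17.1, 178.1]
tcp_rot: [-3.138, 0.001, 1.09]
contact_force: [0.1, -0.9, -3.2]
opening: 0.635
grasp_force: 65.0
clock: 4.4
eef_pos: [524.2, 14.7, 179.7]
tcp_rot: [-3.142, 0.0, 1.09]
contact_force: [-0.0, -0.2, -3.0]
opening: 0.634
grasp_force: 65.0
[524.12284991  14.7981385  179.73368005] [3.14158540e+00 5.93200501e-05 1.09037946e+00]
```

View pics/w2.png

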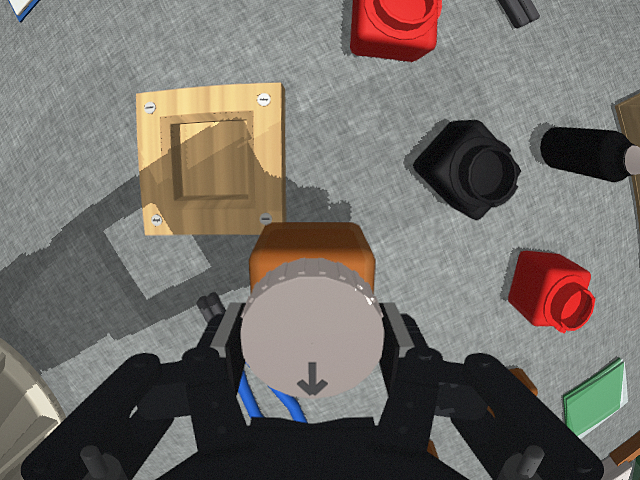

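The wrist view shows the four screws at the holder's corners, (150,108), (264,100), (265,219) and (156,220), and the recess between them. The jar hangs upright with its body edge at row ~225, columns 262–365. I'll work out the holder centre and yaw from the screws, and the jar pose from its lower edge.

Run:
```python
from h import *
f=dict(np.load("w2.npz"));im=f["image"];hsv=cv2.cvtColor(im,cv2.COLOR_RGB2HSV)
S=[]
for u,v in[(150,108),(264,100),(265,219),(156,220)]:
    w=slice(v-11,v+12),slice(u-11,u+12);m=(hsv[w][...,1]<55).astype(np.uint8)
    k,l,st,ce=cv2.connectedComponentsWithStats(m);i=1+st[1:,4].argmax();S.append(ce[i]+[u-11,v-11]);print(S[-1].round(1),st[i])
P=fplane(f,S,40)[:,:2];print(P.round(1),"centre",P.mean(0).round(1))
for i in range(4):
    d=P[(i+1)%4]-P[i];print(np.linalg.norm(d).round(1),(np.degrees(np.arctan2(d[1],d[0]))%90).round(1))
# wood outline
m=((hsv[...,0]>8)&(hsv[...,0]<25)&(hsv[...,1]>70)&(hsv[...,1]<190)).astype(np.uint8);m[:,300:]=0;m[236:]=0
c=max(cv2.findContours(m,cv2.RETR_EXTERNAL,cv2.CHAIN_APPROX_NONE)[0],key=cv2.contourArea)
a=cv2.approxPolyDP(cv2.convexHull(c),4,True)[:,0];print(a.tolist());print(fplane(f,a,40)[:,:2].round(1).tolist())
# jar near bottom edge (underside z ~ 180-80=100)
a=(hsv[...,1]>150)&(hsv[...,0]<15);a[:,:240]=False;a[:200]=False
e=[(u,np.where(a[:,u])[0][0]) for u in range(272,356,4)];print(e[::5])
Q=fplane(f,e,101)[:,:2];k=np.polyfit(Q[:,0],Q[:,1],1);n=np.array([-k[0],1]);n/=np.linalg.norm(n);print("jar yaw",np.degrees(np.arctan(k[0])),"centre est",Q.mean(0)-28*n)
```

```text
[149.4 107.3] [  5   5  12  12 107]
[263.3  99. ] [  4   4  14  13 135]
[265.5 218.4] [  6   5  12  12 119]
[156.1 219.7] [ 6  5 11 12 97]
[[464.4 160. ]
 [540.9 120. ]
 [501.   43.5]
 [424.4  83.6]] centre [482.7 101.8]
86.3 62.4
86.3 62.4
86.5 62.4
86.2 62.3
[[280, 83], [297, 231], [145, 234], [136, 94]]
[[556.5, 124.6], [517.0, 24.3], [409.2, 78.8], [459.8, 175.4]]
[(272, np.int64(224)), (292, np.int64(223)), (312, np.int64(223)), (332, np.int64(223)), (352, np.int64(224))]
jar yaw -27.761673463038157 centre est [523.34188034  13.22950563]
```

All four sides agree at 86.3 mm and 62.4°, so the holder is at (482.7,101.8). The jar yaw matches it.

```bash
python3 -c "
from rig import r
from h import *
s=r.sense();print(delta(s,[483.2,102.6,135],62.5))"
```

```text
(array([ 0.059 , -0.0769,  0.0447]), array([ 0.    ,  0.0001, -0.0005]))
```

```bash
python3 -m crank '[[0.02,-0.025,0,0,0,0,1],[0.04,-0.05,0,0,0,0,1],[0.059,-0.077,0.01,0,0,0,1],[0.059,-0.077,0.03,0,0,0,1],[0.059,-0.077,0.045,0,0,0,1]]'
python3 -m crank '[[0,0,0,0,0,0,1],[0,0,0,0,0,0,1],[0,0,0,0,0,0,1],[0,0,0,0,0,0,1]]'
python3 - <<'E'
from rig import r,cams
from h import *
s=r.sense();print(delta(s,[483.2,102.6,118],62.4))
E
```

```text
clock: 4.95
eef_pos: [482.6, 103.9, 134.4]
tcp_rot: [3.141, -0.0, 1.092]
contact_force: [0.2, -0.1, -2.4]
opening: 0.633
grasp_force: 65.1
clock: 5.35
eef_pos: [483.6, 103.1, 135.7]
tcp_rot: [3.14, -0.001, 1.09]
contact_force: [-0.2, -0.1, -3.5]
opening: 0.637
grasp_force: 65.1
(array([-0.0006, -0.0001,  0.0177]), array([ 0.0011, -0.001 ,  0.0012]))
```

Aligned. Lowering slowly and watching the force.

```bash
python3 -m crank '[[-0.001,0,0.005,0,0,0,1],[-0.001,0,0.01,0,0,0,1],[-0.001,0,0.015,0,0,0,1],[-0.001,0,0.02,0,0,0,1],[-0.001,0,0.024,0,0,0,1]]'
python3 -m crank '[[0,0,0.003,0,0,0,1],[0,0,0.006,0,0,0,1],[0,0,0.009,0,0,0,1],[0,0,0.012,0,0,0,1],[0,0,0.014,0,0,0,1]]'
```

```text
clock: 5.85
eef_pos: [482.2, 102.3, 110.2]
tcp_rot: [-3.141, 0.0, 1.091]
contact_force: [0.0, -0.3, -3.2]
opening: 0.635
grasp_force: 65.2
clock: 6.35
eef_pos: [482.4, 102.3, 96.6]
tcp_rot: [-3.142, 0.0, 1.091]
contact_force: [-0.3, -1.2, -3.7]
opening: 0.636
grasp_force: 65.2
```

```bash
python3 -m crank '[[0,0,0.001,0,0,0,1],[0,0,0.002,0,0,0,1],[0,0,0.003,0,0,0,1],[0,0,0.004,0,0,0,1],[0,0,0.004,0,0,0,1]]'
python3 -m crank '[[0,0,0.0,0,0,0,1],[0,0,0,0,0,0,1],[0,0,0,0,0,0,1]]'
```

```text
clock: 6.85
eef_pos: [482.5, 102.4, 92.9]
tcp_rot: [3.142, -0.0, 1.091]
contact_force: [-0.6, -0.4, -2.8]
opening: 0.638
grasp_force: 65.3
clock: 7.15
eef_pos: [482.4, 102.3, 92.9]
tcp_rot: [3.142, -0.0, 1.091]
contact_force: [0.3, 0.8, -2.2]
opening: 0.636
grasp_force: 65.3
```

```bash
python3 -m crank '[[0,0,0.001,0,0,0,1],[0,0,0.002,0,0,0,1],[0,0,0.002,0,0,0,1],[0,0,0.002,0,0,0,1]]'
```

```text
clock: 7.55
eef_pos: [482.6, 102.4, 92.1]
tcp_rot: [3.141, -0.0, 1.091]
contact_force: [-6.7, -0.2, 17.4]
opening: 0.638
grasp_force: 67.5
```

The force rose at TCP z≈92.2, exactly 12 mm above the grip height, so the jar is home. Now I'll unscrew anticlockwise (negative turn about the tool's z), easing upward with the thread.

```bash
python3 -m crank '[[0,0,-0.0005,0,0,-0.1,1],[0,0,-0.0008,0,0,-0.2,1],[0,0,-0.001,0,0,-0.3,1],[0,0,-0.0014,0,0,-0.4,1],[0,0,-0.0018,0,0,-0.5,1]]' 80
python3 -m crank '[[0,0,-0.0004,0,0,-0.1,1],[0,0,-0.0007,0,0,-0.2,1],[0,0,-0.001,0,0,-0.3,1],[0,0,-0.0014,0,0,-0.4,1],[0,0,-0.0014,0,0,-0.4,1]]'
python3 - <<'E'
from rig import r,cams
from h import *
f=cams.grab_frame("side");s=r.sense();print(s["wrist_torque"],s["qpos"][5])
cv2.imwrite("pics/s3.png",cv2.resize(f["image"][120:320,160:400],None,fx=3,fy=3,interpolation=cv2.INTER_CUBIC)[:,:,::-1])
E
```

```text
clock: 8.05
eef_pos: [484.1, 102.7, 93.8]
tcp_rot: [3.138, -0.001, 1.595]
contact_force: [2.3, 1.1, 3.2]
opening: 0.631
grasp_force: 83.2
clock: 8.55
eef_pos: [482.7, 102.3, 94.3]
tcp_rot: [3.141, 0.0, 1.992]
contact_force: [1.5, 0.6, -0.3]
opening: 0.63
grasp_force: 83.8
[ 0.05014646  0.08940343 -0.01814391] -0.2119806749693438
```

View pics/s3.png

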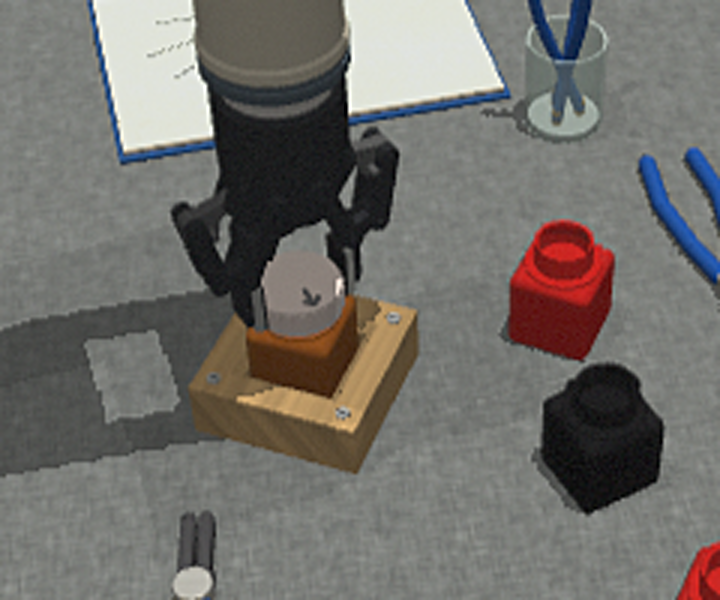

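The jar sits square and home in the block. The arrow has swung about 51° with the gripper, and the torque has fallen to zero. I'll turn slightly past letting go, then lift gently.

```bash
python3 -m crank '[[0,0,-0.0003,0,0,-0.06,1],[0,0,-0.0005,0,0,-0.13,1],[0,0,-0.0005,0,0,-0.13,1],[0,0,-0.002,0,0,-0.13,1],[0,0,-0.004,0,0,-0.13,1]]'
python3 -c "
from rig import r
print(r.sense()['wrist_torque'])"
```

```text
clock: 9.1
eef_pos: [482.4, 102.3, 98.1]
tcp_rot: [-3.141, -0.0, 2.118]
contact_force: [-0.6, -0.6, 0.1]
opening: 0.627
grasp_force: 83.9
[0.006608   0.01526245 0.05472089]
```

The force is about 0 N, where carrying the jar read -3 N, so the threads have let go. Lifting straight up.

```bash
python3 -m crank '[[0,0,-0.006,0,0,0,1],[0,0,-0.012,0,0,0,1],[0,0,-0.02,0,0,0,1],[0,0,-0.028,0,0,0,1],[0,0,-0.034,0,0,0,1]]'
python3 -m crank '[[0,0,0,0,0,0,1],[0,0,0,0,0,0,1],[0,0,0,0,0,0,1],[0,0,0,0,0,0,1],[0,0,0,0,0,0,1]]'
python3 - <<'E'
from rig import r,cams
from h import *
f=cams.grab_frame("side")
cv2.imwrite("pics/s4.png",cv2.resize(f["image"][120:320,160:400],None,fx=3,fy=3,interpolation=cv2.INTER_CUBIC)[:,:,::-1])
E
```

```text
clock: 9.6
eef_pos: [482.7, 102.4, 133.1]
tcp_rot: [3.141, 0.0, 2.121]
contact_force: [0.6, 0.4, 0.2]
opening: 0.629
grasp_force: 83.9
clock: 10.1
eef_pos: [482.2, 102.3, 131.8]
tcp_rot: [-3.141, -0.0, 2.121]
contact_force: [-0.1, -0.8, -0.6]
opening: 0.631
grasp_force: 83.9
```

View pics/s4.png

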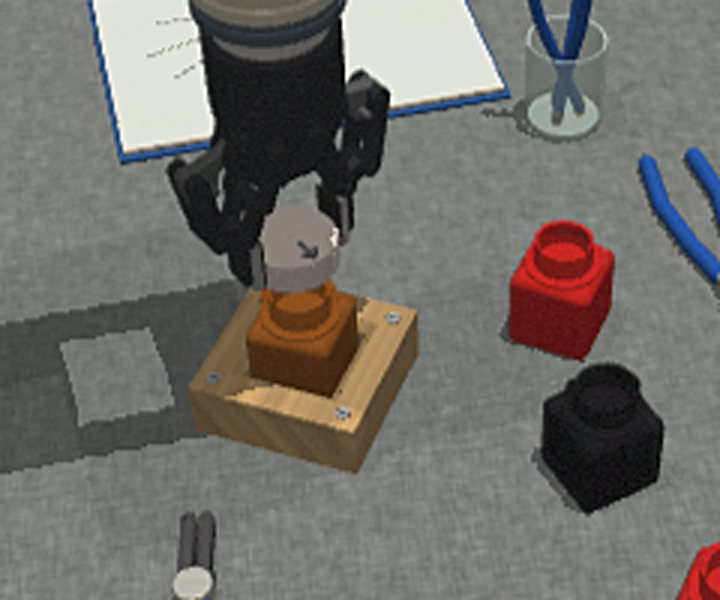

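The cap is held level with its rim about 25 mm above the open neck (lift 39.7 mm from shut), and the jar is still home in the holder. Handing in.

```bash
python3 -c "
from rig import sign_off
print(sign_off())"
```

```text
the job is handed in; nothing more can be done
None
```

I put the 56 mm jar in the holder, unscrewed its cap about 59° anticlockwise and lifted it straight off. I handed in with the cap held level about 25 mm above the open neck, after about 10 s of robot time; the hand-in gave no verdict, but in the last picture the jar still looked home.

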